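# Find the canister with the brass block by its weight and show it to the code reader

## Task

First turn the distance ring of the upward-looking code reader to 5 and let go of it. Then lift the two look-alike closed canisters clear of the tray, one after the other, to feel which is the heavier (it has the brass block inside); neither may be dropped or knocked over, the lighter one ends up standing in the tray, and the other things on the bench are left alone. Present the heavier canister to the reader: hold it upright and still over the middle of the lens with its underside about 5 cm above the lens, and finish while still holding it there.

Things in the scene. Friction and masses are not known exactly. Their poses are not given: they have to be found in the camera images.
- reader: Code reader, a fixed device looking straight up: steel base plate 112 mm square, 8 mm thick; 70 mm finned housing; black scale plate 94 mm across (top face 54 mm above the bench); distance ring with the lens in its middle. Origin: under its centre, on the bench. The cable plug sticks out to its +x; its -x side (scale middle) faces the robot, turned up to 0.35 rad. Stands left or right of the tray.
- reader_lens (a point): Centre of the reader's lens glass, on the vertical axis of ring and lens, 89 mm above the bench: the very top of the reader, 2 mm above the ring's top face. Axes as the reader's.
- ring_mid (a point): On the distance ring's axis, half-way up it (71 mm above the bench). The ring is a ribbed black cylinder, 52 mm in diameter (54 over its ribs), 32 mm tall (55 to 87 mm above the bench), 1 mm above the scale plate. A steel pointer tab, 6 mm wide and 9 mm tall, stands out low on its side to 34 mm from the axis. Grip it across its diameter from above, clear of the tab.
- ring_tab (a point): Outer end of the ring's pointer tab, 34 mm from the ring's axis, 61 mm above the bench. It points at the setting on the scale plate, where setting n is marked by a white tick and n white dots.
- focus_ring (a joint): Ring angle, rad. Settings 1 to 7 (reading distance in cm) at 0, 0.349, 0.698, 1.047, 1.396 (setting 5), 1.745, 2.094: click stops 20 degrees apart; let go within 7 degrees of one it snaps in. About 0.1 N m to turn. Grows counter-clockwise seen from above: the tab points 120 degrees from the reader's +x at setting 1, to its -x (180) at 4, 200 at 5. Starts at 1, 2 or 3.
- tray_floor (a point): Centre of the inner floor of a low open grey plastic tray, fixed to the bench: 130 mm (its x) by 220 mm (its y) outside, rim 16 mm high, walls and floor 4 mm thick (floor 4 mm above the bench). Axes are the tray's. The two canisters stand in it side by side along its y, 80 to 130 mm apart; a short brass sleeve stands between them near its +x edge.
- sleeve: Bystander in the tray: short brass sleeve, 22 mm across, 35 mm tall; origin at the centre of its underside.
- logger_a: Bystander: white data logger lying flat, 46 x 145 x 24 mm, long along its y; origin under its centre.
- logger_b: Bystander: a second such white data logger.
- probe: Bystander: thermometer probe lying along its x between reader and tray, 212 mm long, 17 mm high; origin near its middle.
- bottle: Bystander: white bottle, 48 mm across, 110 mm tall, upright; origin under its centre.
- screwdriver: Bystander: screwdriver lying flat.
- puller: Bystander: T-handled insert puller lying along its x, about 165 mm long, 14 mm high.
- brush: Bystander: cleaning brush lying flat.
- canister_p_center (a point): Centre, half-way up, of one canister: aluminium cylinder with a black screw cap (stays on), 40 mm in diameter, 110 mm tall over the cap (the cap is the top 16 mm), standing upright, a code on its underside, 55 mm below this point. z is its long axis. One canister weighs about 0.64 kg (brass block inside), the other about 0.28 kg (aluminium block); only the weight tells which, it changes each time.
- canister_q_center (a point): Centre, half-way up, of the other canister: same shape, size and look (40 mm diameter, 110 mm tall, upright, underside 55 mm below this point), different weight.
Things that resemble listed ones, but are neither listed nor needed, are in the scene too. What is shaped like the part that bears canister_q_center but blue is not meant.

How it is judged (in metres and radians):
On the way, in this order (a step that is already met when the one before it is completed fails the run):
1. the distance ring stands in click stop 5 and has been let go (value of joint focus_ring between 1.29 and 1.5 rad and contact force between focus_ring and the fingers below 0.05 N), for 0.2 s.
2. the lighter canister is lifted clear of the tray by the gripper (underside at least 15 mm above the tray floor) while the heavier one stands in it (pressing on it with over 4.2 N) (((z of canister_p_center in the frame of tray_floor above 0.07 m and contact force between canister_p and the fingers above 1 N and contact force between canister_p and tray below 0.05 N and contact force between canister_q and tray above 4.2 N) or (z of canister_q_center in the frame of tray_floor above 0.07 m and contact force between canister_q and the fingers above 1 N and contact force between canister_q and tray below 0.05 N and contact force between canister_p and tray above 4.2 N))), for 0.2 s.
At the end, for the whole second after the job is handed in: Ring in click stop 5 (within 0.1 rad). One canister held by the fingers alone, upright (10 degrees), still, within 15 mm of the lens axis, underside 35 to 65 mm above the lens. The other, the lighter (under 4.2 N on the tray), stands upright on the tray floor, at rest, released (value of joint focus_ring between 1.29 and 1.5 rad and ((horizontal distance between canister_p_center and reader_lens below 0.015 m and z of canister_p_center in the frame of reader_lens between 0.09 and 0.12 m and angle between canister_p_center's own z axis and vertical below 0.17 rad and linear speed of canister_p below 0.03 m/s and contact force between canister_p and the fingers above 2 N and contact force between canister_p and reader below 0.05 N and x of canister_q_center in the frame of tray_floor between -0.061 and 0.061 m and y of canister_q_center in the frame of tray_floor between -0.106 and 0.106 m and z of canister_q_center in the frame of tray_floor between 0.05 and 0.059 m and angle between canister_q_center's own z axis and vertical below 0.08 rad and linear speed of canister_q below 0.02 m/s and contact force between canister_q and the fingers below 0.05 N and contact force between canister_q and tray between 1.5 and 4.2 N) or (horizontal distance between canister_q_center and reader_lens below 0.015 m and z of canister_q_center in the frame of reader_lens between 0.09 and 0.12 m and angle between canister_q_center's own z axis and vertical below 0.17 rad and linear speed of canister_q below 0.03 m/s and contact force between canister_q and the fingers above 2 N and contact force between canister_q and reader below 0.05 N and x of canister_p_center in the frame of tray_floor between -0.061 and 0.061 m and y of canister_p_center in the frame of tray_floor between -0.106 and 0.106 m and z of canister_p_center in the frame of tray_floor between 0.05 and 0.059 m and angle between canister_p_center's own z axis and vertical below 0.08 rad and linear speed of canister_p below 0.02 m/s and contact force between canister_p and the fingers below 0.05 N and contact force between canister_p and tray between 1.5 and 4.2 N))); the arm keeps its last pose, push and grip.
It fails at once if a canister is knocked over (tilted by more than 30 degrees) (angle between any of canister_p_center, canister_q_center's own z axis and vertical above 0.52 rad).
It fails at once if a canister is dropped (falls free at more than 0.4 m/s, about 8 mm of fall) ((linear speed of canister_p above 0.4 m/s and contact force between canister_p and the fingers below 0.05 N) or (linear speed of canister_q above 0.4 m/s and contact force between canister_q and the fingers below 0.05 N)).
It fails at once if a bystander is moved by more than 30 mm (distance of any of sleeve, logger_a, logger_b, probe, bottle, screwdriver, puller, brush from where it was at the start of the episode above 0.03 m).
It also fails if it takes over 72 s, if anything falls off the work surface, if the arm or the gripper's body presses on something with over 40 N, if the wrist force passes 120 N, or if a joint passes its speed limit or range.

## Robot

A 6-joint arm with a two-finger parallel gripper is mounted at the origin on the work surface. World frame = base frame: x ahead of the robot, y to its left, z up, the work surface at z = 0. Lengths are in mm, angles in degrees, forces in N, time in s.
With the tool pointing down it reaches from about 300 to 850 mm from the base axis. Payload 4.2 kg.
Tool frame: the origin (TCP) lies at the very end of the fingers, on their centre line; the grasp point (between the pads) lies 19 mm behind it; z points along the fingers, y is the line along which they close (so a half turn about z gives the same grasp; the last joint's range is limited). The gripper opens to 91 mm and grips with 3 to 60 N. Pads are 32 mm wide; open, the fingers measure 118 mm over their backs; the gripper's body (76 mm by 178 mm) begins 60 mm behind the grasp point.
Start: joints at [71.677, 18.312, 89.639, -0, 72.044, -1.146], TCP at [169.816, 549.368, 213.976] pointing down, gripper open.
Joint ranges: [-177.97, 177.97], [-48.28, 115.42], [12.27, 149.76], [-77.06, 257.06], [2.81, 150.46], [-146.56, 146.56]. Speed limits (degrees/s): [147.25, 147.25, 180, 180, 180, 180].

## Interface

Orientations are given as [roll, pitch, yaw] about the fixed x, y, z axes, in that order (R = Rz(yaw) Ry(pitch) Rx(roll)).
In Python, from workcell import env, eyes gives the robot as it stands.
- The arm moves only by the tool send_rows, never from a script. Its argument "targets" is text: rows parted by semicolons, each of 7 numbers parted by spaces: the shift along the tool's x, y, z in m, then the turn, a rotation vector about the tool's x, y, z in degrees, then the opening in per cent of the stroke, from 0 (shut) to 100 (fully open). A call has 1 to 12 rows; each row is the pose to reach, as a shift and turn from the pose commanded when the call began, along the tool's axes at that moment; what a row does not reach only later rows make up. A row lasts 1/12 s, in which the tool goes at most 41.7 mm and 7.16 degrees, less where a joint would pass 70% of its speed; a pose out of reach is approached as far as the arm can. A call with a gripper value outside its range is refused whole. The fingers move at their own pace and stop on an object; "grip_force" is the grip in N (left out, the last holds). Time passes only in rows, so rows that repeat a pose let the fingers close. It gives the time, the measured TCP pose, the force, the opening and the grip force at its end, in the units of the state.
- env.state(): the state, without advancing time (a new reading comes with each control period).
- eyes.grab_frame(name): name is "scene" or "top"; returns a dict with "image" (400x640x3 uint8, blue, green, red), "fovy" (degrees; the focal length in pixels is half the picture's height over the tangent of half this angle, whatever the lens; pixels are square), "cx", "cy" (the principal point, pixels), "eye" and "attitude" of the camera in the world. Camera axes: x right, y up, looking along -z (the intrinsics and any distortion apply to the point x, -y, -z); pixel columns grow to the right and rows downward; lengths in mm; the calibration is good to about 2 mm. A picture is of the moment at which its call begins. There is no depth.
- env.job_done(): hands the job in; it is judged then, once.
The state is a dict: "time_s": time; "qpos": joint angles; "qvel": joint speeds; "effort": joint torques, N m; "ee_pos": TCP position; "ee_rot": TCP orientation; "force": force on the tool from outside, world axes, zero at the start; "torque": the same for the moment, N m; "gripper_width": finger opening in mm; "gripper_force": force on a finger pad.
Only numpy, scipy, OpenCV 4.12 (cv2) and the standard library are available. Lean on these libraries where they do the work, as an engineer would, in place of code of your own. Each camera call takes 0.05 s, during which the arm holds its last target. There are 200 camera calls.

## Working session

There is one attempt and no reset: what is moved stays moved. The work goes in short steps, Python scripts to look and compute and a tool call to move; the robot and the scene stay as the last step left them, time stands still between calls to the robot, and variables do not carry over. Pictures are saved under pics/ and viewed, at most 10 in all, crops included, and the job is handed in when it is done.

Besides the shell and the picture viewer there is one more tool, called in YAML: its name, and indented under it one key for each argument. send_rows: Moves the arm, as the interface text tells. Its arguments: {"type":"object","properties":{"targets":{"type":"string"},"grip_force":{"type":"number"}},"required":["targets"]}

```bash
ls; mkdir -p pics; python3 - <<'E'
from workcell import env, eyes
import cv2
for n in("scene","top"):
    f=eyes.grab_frame(n); cv2.imwrite(f"pics/{n}0.png",f["image"])
    print({k:v for k,v in f.items() if k!="image"})
print(env.state())
E
```

```text
pics
{'fovy': 52.124592100787424, 'cx': 323.3850054101145, 'cy': 203.59243204304084, 'eye': array([ 901.55672063,  426.47816983, 1046.88399798]), 'attitude': array([ 3.11161317e+01, -1.35877766e-02,  1.37530763e+02])}
{'fovy': 55.272029124879786, 'cx': 318.1576247972107, 'cy': 202.78434336769007, 'eye': array([ 428.5343588 ,    9.77760112, 1294.77503977]), 'attitude': array([ 3.99527006e+00,  6.88208235e-02, -9.04399949e+01])}
{'time_s': 0.1, 'qpos': array([ 7.16782261e+01,  1.83473283e+01,  8.96981545e+01,  9.15191266e-04,
        7.20417586e+01, -1.14568161e+00]), 'qvel': array([-0.04740862, -0.0613163 , -0.17261809,  0.02146706,  0.06145922,
       -0.03331661]), 'effort': array([ 1.17850781e-03, -4.13336885e+01, -2.32510543e+01,  7.29069882e-02,
        4.22117743e-02, -3.10969938e-05]), 'ee_pos': array([169.66011688, 548.95086102, 213.21939662]), 'ee_rot': array([-1.79912793e+02, -2.61435412e-03,  1.62823623e+02]), 'force': array([ 0.37151573, -0.00899925,  0.44181513]), 'torque': array([0.03685457, 0.02631521, 0.04142153]), 'gripper_force': 0.0, 'gripper_width': 91.58396540632849}
```

View pics/scene0.png

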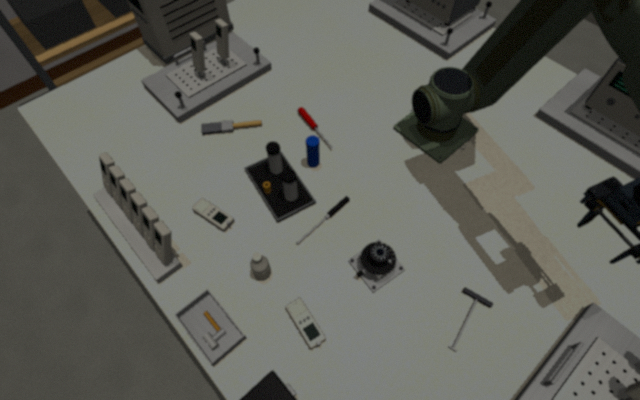

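View pics/top0.png

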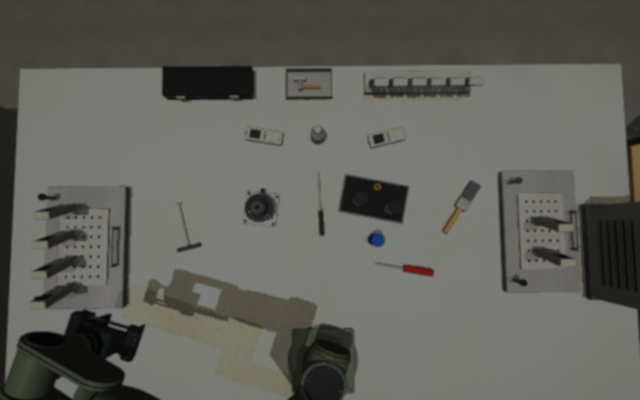

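The scene view shows the reader at (378,262) and the dark tray at (280,187) with its two canisters. In the top view they are at (262,207) and (374,199), with a blue decoy at (377,240). Next I'll enlarge crops of both.

```bash
cat > h.py <<'E'
import numpy as np, cv2
from scipy.spatial.transform import Rotation as Ro
from workcell import env, eyes
def cam(f):
    F=f["image"].shape[0]/2/np.tan(np.radians(f["fovy"])/2)
    return F,Ro.from_euler('xyz',f["attitude"],degrees=True).as_matrix(),np.array(f["eye"])
def ray(f,u,v):
    F,R,e=cam(f); return e,R@np.array([(u-f["cx"])/F,-(v-f["cy"])/F,-1.])
def plane(f,u,v,z):
    e,d=ray(f,u,v); return e+d*(z-e[2])/d[2]
def proj(f,p):
    F,R,e=cam(f); c=R.T@(np.array(p,float)-e); return np.array([f["cx"]-F*c[0]/c[2],f["cy"]+F*c[1]/c[2]])
def tri(f,a,g,b):
    A=[];B=[]
    for e,d in(ray(f,*a),ray(g,*b)):
        d=d/np.linalg.norm(d);P=np.eye(3)-np.outer(d,d);A.append(P);B.append(P@e)
    return np.linalg.lstsq(np.vstack(A),np.hstack(B),rcond=None)[0]
def crop(f,x,y,w,h,s):
    c=f["image"][y:y+h,x:x+w].astype(float)
    c=255*np.clip(c/255,0,1)**.45
    return cv2.resize(c.astype(np.uint8),None,fx=s,fy=s,interpolation=cv2.INTER_CUBIC)
E
python3 - <<'E'
from h import *
s=eyes.grab_frame("scene");t=eyes.grab_frame("top")
a=np.hstack([crop(t,237,182,50,50,6),crop(t,330,167,83,50,6)])
b=np.hstack([crop(s,343,230,66,66,4.5),crop(s,240,137,80,66,4.5)])
W=max(a.shape[1],b.shape[1]);p=lambda i:np.pad(i,((0,0),(0,W-i.shape[1]),(0,0)))
m=np.vstack([p(a),p(b)]);print(m.shape);cv2.imwrite("pics/m1.png",m)
np.save("t.npy",t,allow_pickle=True);np.save("s.npy",s,allow_pickle=True)
E
```

```text
(597, 798, 3)
```

View pics/m1.png

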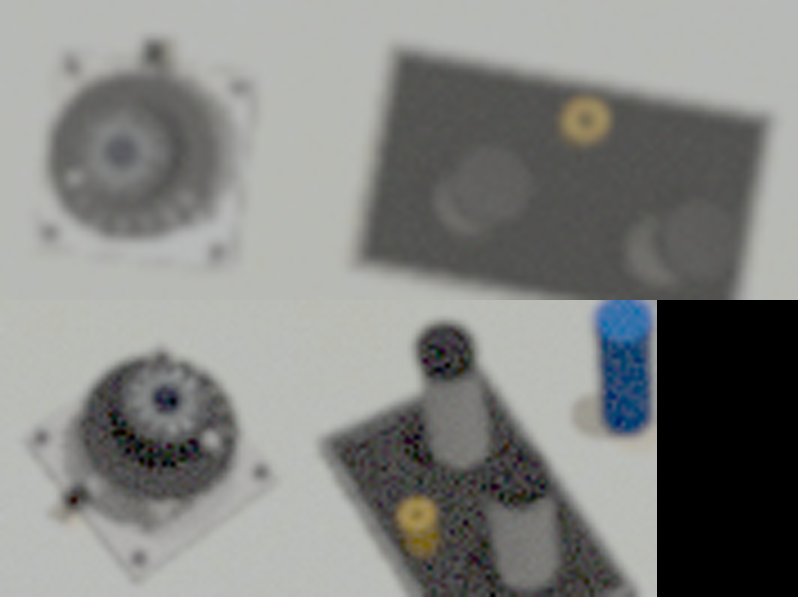

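The mosaic shows the reader's lens at (122,150) in the top crop and (165,399) in the scene crop, with four base screws and the steel tab at (75,175)/(212,438). The canister caps are at (490,187) and (697,240), and the sleeve is at (585,120).

```bash
python3 - <<'E'
from h import *
t=np.load("t.npy",allow_pickle=True).item();s=np.load("s.npy",allow_pickle=True).item()
T=lambda x,y:((x+.5)/6-.5+237,(y+.5)/6-.5+182)
T2=lambda x,y:((x-300+.5)/6-.5+330,(y+.5)/6-.5+167)
S=lambda x,y:((x+.5)/4.5-.5+343,(y-300+.5)/4.5-.5+230)
S2=lambda x,y:((x-297+.5)/4.5-.5+240,(y-300+.5)/4.5-.5+137)
np.set_printoptions(precision=1,suppress=True)
print("lens",plane(t,*T(122,150),89),plane(s,*S(165,399),89),tri(t,T(122,150),s,S(165,399)))
H=[plane(t,*T(*p),8) for p in[(71,65),(240,87),(218,250),(48,232)]];print("holes",np.array(H),np.mean(H,0))
H2=[plane(s,*S(*p),8) for p in[(41,437),(139,558),(262,471)]];print(np.array(H2),(H2[0]+H2[2])/2)
print("plug",plane(t,*T(154,50),15),plane(s,*S(75,496),15))
print("tab",plane(t,*T(75,175),61),plane(s,*S(212,438),61))
print("caps",plane(t,*T2(490,187),114),plane(t,*T2(697,240),114),plane(s,*S2(446,350),114),plane(s,*S2(519,470),114))
print("sleeve",plane(t,*T2(585,120),39))
print("tray",*[plane(t,*T2(*p),16) for p in[(397,48),(770,118),(355,262)]])
print("blue", plane(t,377,240,110))
E
```

```text
lens [502.2 204.4  89. ] [502.4 202.2  89. ] [502.6 203.4  91. ]
holes [[555.4 246.4   8. ]
 [542.2 151.    8. ]
 [450.6 163.4   8. ]
 [461.4 258.8   8. ]] [502.4 204.9   8. ]
[[542.7 149.7   8. ]
 [554.  243.2   8. ]
 [459.9 255.4   8. ]] [501.3 202.6   8. ]
plug [562.8 198.5  15. ] [556.7 192.2  15. ]
tab [490.6 234.2  61. ] [488.6 231.   61. ]
caps [ 525.6 -123.2  114. ] [ 497.4 -229.6  114. ] [ 501.8 -227.9  114. ] [ 527.8 -123.6  114. ]
sleeve [ 568.4 -184.5   39. ]
tray [612.5 -83.2  16. ] [ 571.3 -291.8   16. ] [492.2 -58.2  16. ]
blue [ 394.7 -170.2  110. ]
```

The ring is at setting 1: the tab points 111.5° in world, and the reader's yaw is about -7.5°. I'll grip across at 21.5° and turn 80° counter-clockwise.

```bash
cat > mv.py <<'E'
import sys; from h import *
def mv(x,y,z,ang):
    """row to bring measured TCP to x,y,z with tool y (mod 180) at world angle ang, pointing down"""
    s=env.state(); R=Ro.from_euler('xyz',s["ee_rot"],degrees=True).as_matrix()
    d=R.T@(np.array([x,y,z])-s["ee_pos"])/1000
    a=np.radians(ang); T=np.array([[-np.sin(a)*-1,np.cos(a),0],[-np.cos(a),np.sin(a),0],[0,0,-1]])
    q=[]
    for k in(1,-1):
        U=T*[k,k,1]; q.append(Ro.from_matrix(R.T@U).as_rotvec(degrees=True))
    print("pos",s["ee_pos"].round(1),"q6",s["qpos"][5].round(1),"t",round(s["time_s"],1),"row",d.round(4),[v.round(2).tolist() for v in q])
if __name__=="__main__": mv(*map(float,sys.argv[1:5]))
E
python3 mv.py 502 203.5 180 21.5
```

```text
Traceback (most recent call last):
  File "mv.py", line 11, in <module>
    if __name__=="__main__": mv(*map(float,sys.argv[1:5]))
                             ~~^^^^^^^^^^^^^^^^^^^^^^^^^^^
  File "mv.py", line 9, in mv
    U=T*[k,k,1]; q.append(Ro.from_matrix(R.T@U).as_rotvec(degrees=True))
                          ~~~~~~~~~~~~~~^^^^^^^
  File "scipy/spatial/transform/_rotation.pyx", line 1143, in scipy.spatial.transform._rotation.Rotation.from_matrix
ValueError: Non-positive determinant (left-handed or null coordinate frame) in rotation matrix 0: [[-6.24909660e-01 -7.80697071e-01 -1.15674742e-05]
 [-7.80696650e-01  6.24909308e-01  1.04818908e-03]
 [ 8.11089523e-04 -6.64054171e-04  9.99999451e-01]].
```

```bash
sed -i 's/T=np.array.*/T=np.array([[-np.sin(a),np.cos(a),0],[np.cos(a),np.sin(a),0],[0,0,-1]])/' mv.py
python3 mv.py 502 203.5 180 21.5
```

```text
pos [169.7 549.1 213.4] q6 -1.1 t 0.2 row [-0.4195 -0.232   0.0337] [[-0.06, 0.03, 51.32], [-0.03, -0.07, -128.68]]
```

send_rows:
  targets: "-0.4195 -0.232 0.0337 0 0 51.3 100;-0.4195 -0.232 0.0337 0 0 51.3 100;-0.4195 -0.232 0.0337 0 0 51.3 100;-0.4195 -0.232 0.0337 0 0 51.3 100;-0.4195 -0.232 0.0337 0 0 51.3 100;-0.4195 -0.232 0.0337 0 0 51.3 100;-0.4195 -0.232 0.0337 0 0 51.3 100;-0.4195 -0.232 0.0337 0 0 51.3 100;-0.4195 -0.232 0.0337 0 0 51.3 100;-0.4195 -0.232 0.0337 0 0 51.3 100;-0.4195 -0.232 0.0337 0 0 51.3 100;-0.4195 -0.232 0.0337 0 0 51.3 100"

```text
time_s: 1.2
ee_pos: [504.5, 200.5, 179.8]
ee_rot: [180.0, 0.1, 111.4]
force: [-0.9, 1.0, -0.3]
gripper_width: 91.3
gripper_force: 0.0
```

send_rows:
  targets: "0 0 0 0 0 0 100;0 0 0 0 0 0 100;0 0 0 0 0 0 100"

```text
time_s: 1.45
ee_pos: [501.4, 204.2, 180.1]
ee_rot: [-180.0, -0.0, 111.5]
force: [-0.5, -0.3, 0.6]
gripper_width: 91.3
gripper_force: 0.0
```

```bash
python3 mv.py 502 203.5 60 21.5
```

```text
pos [501.4 204.2 180.1] q6 -0.6 t 1.4 row [-0.001   0.0004  0.1201] [[-0.05, -0.04, 0.02], [0.06, -0.08, -179.98]]
```

send_rows:
  targets: "0 0 0.03 0 0 0 100;0 0 0.06 0 0 0 100;0 0 0.08 0 0 0 100;-0.0005 0 0.095 0 0 0 100;-0.0005 0 0.105 0 0 0 100;-0.0005 0 0.113 0 0 0 100;-0.0005 0 0.118 0 0 0 100;-0.0005 0 0.12 0 0 0 100;-0.0005 0 0.12 0 0 0 100"

```text
time_s: 2.2
ee_pos: [502.3, 203.7, 60.5]
ee_rot: [180.0, -0.0, 111.6]
force: [-0.2, -0.5, 0.6]
gripper_width: 91.1
gripper_force: 0.0
```

send_rows:
  targets: "0 0 0 0 0 0 40;0 0 0 0 0 0 40;0 0 0 0 0 0 40;0 0 0 0 0 0 40;0 0 0 0 0 0 40;0 0 0 0 0 0 40;0 0 0 0 0 0 40;0 0 0 0 0 0 40"
  grip_force: 25

```text
time_s: 2.87
ee_pos: [502.3, 203.3, 60.4]
ee_rot: [180.0, -0.0, 111.5]
force: [-0.8, 0.4, 0.9]
gripper_width: 51.3
gripper_force: 25.0
```

send_rows:
  targets: "0 0 0 0 0 -7 40;0 0 0 0 0 -14 40;0 0 0 0 0 -21 40;0 0 0 0 0 -28 40;0 0 0 0 0 -35 40;0 0 0 0 0 -42 40;0 0 0 0 0 -49 40;0 0 0 0 0 -56 40;0 0 0 0 0 -63 40;0 0 0 0 0 -70 40;0 0 0 0 0 -76 40;0 0 0 0 0 -80 40"

```text
time_s: 3.87
ee_pos: [502.9, 204.5, 60.4]
ee_rot: [179.9, 0.1, -168.3]
force: [1.2, 3.1, -0.3]
gripper_width: 51.7
gripper_force: 25.0
```

send_rows:
  targets: "0 0 0 0 0 0 40;0 0 0 0 0 0 40;0 0 0 0 0 0 100;0 0 0 0 0 0 100;0 0 0 0 0 0 100;0 0 0 0 0 0 100;0 0 0 0 0 0 100;0 0 0 0 0 0 100;0 0 0 0 0 0 100;0 0 0 0 0 0 100"

```text
time_s: 4.7
ee_pos: [502.2, 203.3, 60.2]
ee_rot: [-180.0, -0.0, -168.5]
force: [-0.1, 0.5, -0.6]
gripper_width: 91.7
gripper_force: 0.0
```

send_rows:
  targets: "0 0 -0.03 0 0 0 100;0 0 -0.07 0 0 0 100;0 0 -0.11 0 0 0 100;0 0 -0.14 0 0 0 100;0 0.04 -0.14 0 0 0 100;0 0.08 -0.14 0 0 0 100;0 0.12 -0.14 0 0 0 100;0 0.14 -0.14 0 0 0 100;0 0.16 -0.14 0 0 0 100"

```text
time_s: 5.45
ee_pos: [469.5, 361.9, 200.2]
ee_rot: [180.0, 0.0, -168.4]
force: [-0.6, 0.1, -0.4]
gripper_width: 91.3
gripper_force: 0.0
```

```bash
python3 - <<'E'
from h import *
t=eyes.grab_frame("top");s=eyes.grab_frame("scene")
m=np.hstack([crop(t,237,182,50,50,8),crop(s,343,230,66,66,6)[:396]])if 0 else np.hstack([crop(t,237,182,50,50,8)[:396],crop(s,343,230,66,66,6)])
cv2.imwrite("pics/m2.png",m)
c=(502,203.4)
for k in range(1,8):
    a=np.radians(120+20*(k-1)-7.5); p=(c[0]+34*np.cos(a),c[1]+34*np.sin(a),61)
    print(k,((proj(t,p)-[237,182]+.5)*8).round(),((proj(s,p)-[343,230]+.5)*6+[400,0]).round())
E
```

```text
1 [ 99. 238.] [689. 191.]
2 [115. 263.] [694. 167.]
3 [138. 280.] [689. 142.]
4 [166. 289.] [676. 120.]
5 [195. 287.] [656. 102.]
6 [222. 276.] [630.  92.]
7 [243. 256.] [604.  90.]
```

View pics/m2.png

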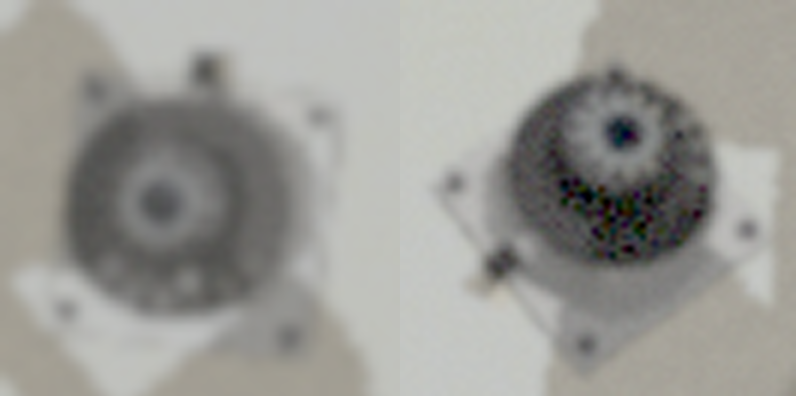

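The tab now sits at (188,280), nearest the setting-5 position, which fits an 80° turn from setting 1. I'll move on to the first canister.

```bash
python3 - <<'E'
from h import *
t=eyes.grab_frame("top");g=t["image"].astype(float).sum(2)
c=(502.2,203.4)
for d in range(150,216,5):   # brightness at tab height around the ring, reader-frame angle
    a=np.radians(d-7.5); v=[]
    for r in(30,32,34):
        q=proj(t,(c[0]+r*np.cos(a),c[1]+r*np.sin(a),63)); v.append(cv2.getRectSubPix(g.astype(np.float32),(1,1),tuple(map(float,q)))[0,0])
    print(d,round(np.mean(v)),end="; ")
E
python3 mv.py 526.7 -123.4 180 -11
```

```text
150 101; 155 102; 160 104; 165 104; 170 104; 175 105; 180 107; 185 110; 190 133; 195 153; 200 145; 205 115; 210 86; 215 76; pos [469.8 361.  199.9] q6 -65.2 t 5.6 row [ 0.0422 -0.4859  0.0202] [[-0.04, 0.01, 112.66], [-0.01, -0.04, -67.34]]
```

send_rows:
  targets: "0.0422 -0.4859 0.02 0 0 112.66 100;0.0422 -0.4859 0.02 0 0 112.66 100;0.0422 -0.4859 0.02 0 0 112.66 100;0.0422 -0.4859 0.02 0 0 112.66 100;0.0422 -0.4859 0.02 0 0 112.66 100;0.0422 -0.4859 0.02 0 0 112.66 100;0.0422 -0.4859 0.02 0 0 112.66 100;0.0422 -0.4859 0.02 0 0 112.66 100;0.0422 -0.4859 0.02 0 0 112.66 100;0.0422 -0.4859 0.02 0 0 112.66 100;0.0422 -0.4859 0.02 0 0 112.66 100;0.0422 -0.4859 0.02 0 0 112.66 100"

```text
time_s: 6.6
ee_pos: [525.0, -128.9, 180.3]
ee_rot: [-180.0, 0.1, 105.0]
force: [0.4, 0.5, -0.1]
gripper_width: 91.1
gripper_force: 0.0
```

```bash
python3 mv.py 526.7 -123.4 180 -11
```

```text
pos [ 525.  -128.9  180.3] q6 -30.0 t 6.6 row [0.0049 0.0031 0.0003] [[-0.01, 0.08, 26.05], [-0.11, -0.01, -153.95]]
```

send_rows:
  targets: "0 0 0 0 0 7 100;0 0 0 0 0 14 100;0 0 0 0 0 20 100;0 0 0 0 0 26 100;0 0 0 0 0 26 100;0 0 0 0 0 26 100"

```text
time_s: 7.1
ee_pos: [525.3, -125.3, 180.3]
ee_rot: [-180.0, 0.0, 79.7]
force: [-0.8, -0.6, -0.4]
gripper_width: 91.3
gripper_force: 0.0
```

```bash
python3 mv.py 526.7 -123.4 50 -11; python3 - <<'E'
from h import *
s=eyes.grab_frame("scene");t=eyes.grab_frame("top")
cv2.imwrite("pics/m3.png",np.hstack([crop(t,330,160,83,60,5),crop(s,240,120,80,70,4.3)[:300]]))
E
```

```text
pos [ 525.3 -125.3  180.3] q6 -4.3 t 7.1 row [0.0021 0.0011 0.1303] [[-0.02, 0.02, 0.67], [-0.02, -0.03, -179.33]]
```

View pics/m3.png

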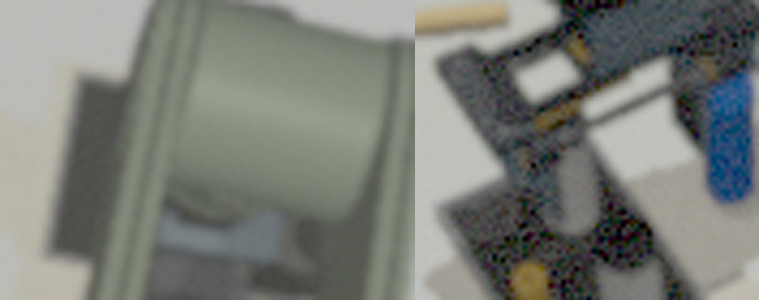

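The arm hides the canister from above. In the scene crop the fingers hover over the tray, so I'll descend.

send_rows:
  targets: "0.002 0.001 0.03 0 0 0.6 100;0.002 0.001 0.06 0 0 0.6 100;0.002 0.001 0.085 0 0 0.6 100;0.002 0.001 0.105 0 0 0.6 100;0.002 0.001 0.118 0 0 0.6 100;0.002 0.001 0.126 0 0 0.6 100;0.002 0.001 0.13 0 0 0.6 100;0.002 0.001 0.13 0 0 0.6 100"

```text
time_s: 7.87
ee_pos: [527.1, -122.6, 49.8]
ee_rot: [-179.9, -0.0, 79.0]
force: [0.6, 0.4, -1.0]
gripper_width: 91.3
gripper_force: 0.0
```

send_rows:
  targets: "0 0 0 0 0 0 70;0 0 0 0 0 0 60;0 0 0 0 0 0 54;0 0 0 0 0 0 50;0 0 0 0 0 0 47;0 0 0 0 0 0 44;0 0 0 0 0 0 41;0 0 0 0 0 0 35;0 0 0 0 0 0 35;0 0 0 0 0 0 35;0 0 0 0 0 0 35;0 0 0 0 0 0 35"
  grip_force: 25

```text
time_s: 8.87
ee_pos: [527.7, -122.7, 50.3]
ee_rot: [180.0, -0.0, 79.0]
force: [0.8, -0.4, 0.5]
gripper_width: 39.2
gripper_force: 25.0
```

Gripped at 39 mm. Next I lift it about 50 mm and feel the weight.

send_rows:
  targets: "0 0 -0.004 0 0 0 35;0 0 -0.012 0 0 0 35;0 0 -0.022 0 0 0 35;0 0 -0.032 0 0 0 35;0 0 -0.04 0 0 0 35;0 0 -0.045 0 0 0 35;0 0 -0.047 0 0 0 35;0 0 -0.047 0 0 0 35;0 0 -0.047 0 0 0 35;0 0 -0.047 0 0 0 35;0 0 -0.047 0 0 0 35"
  grip_force: 35

```text
time_s: 9.78
ee_pos: [527.0, -122.5, 96.7]
ee_rot: [-179.9, -0.0, 79.0]
force: [0.3, 0.4, -1.9]
gripper_width: 39.5
gripper_force: 35.0
```

send_rows:
  targets: "0 0 0 0 0 0 35"

```text
time_s: 9.87
ee_pos: [527.1, -122.6, 96.8]
ee_rot: [-179.9, -0.0, 79.0]
force: [-0.1, -0.8, -2.9]
gripper_width: 39.5
gripper_force: 35.0
```

send_rows:
  targets: "0 0 0 0 0 0 35"

```text
time_s: 9.95
ee_pos: [527.2, -122.6, 96.9]
ee_rot: [-180.0, -0.0, 79.0]
force: [0.1, 0.0, -3.5]
gripper_width: 39.0
gripper_force: 35.0
```

About 2.8 N, so this is the lighter one. I'll set it back.

send_rows:
  targets: "0 0 0.005 0 0 0 35;0 0 0.013 0 0 0 35;0 0 0.022 0 0 0 35;0 0 0.031 0 0 0 35;0 0 0.038 0 0 0 35;0 0 0.042 0 0 0 35;0 0 0.0445 0 0 0 35;0 0 0.046 0 0 0 35;0 0 0.047 0 0 0 35;0 0 0.047 0 0 0 35;0 0 0.047 0 0 0 35;0 0 0.047 0 0 0 35"

```text
time_s: 10.95
ee_pos: [527.6, -122.7, 50.5]
ee_rot: [180.0, -0.0, 79.0]
force: [-0.2, 0.3, -1.8]
gripper_width: 39.3
gripper_force: 35.0
```

send_rows:
  targets: "0 0 0 0 0 0 35;0 0 0 0 0 0 42;0 0 0 0 0 0 46;0 0 0 0 0 0 50;0 0 0 0 0 0 58;0 0 0 0 0 0 68;0 0 0 0 0 0 80;0 0 0 0 0 0 100;0 0 0 0 0 0 100;0 0 0 0 0 0 100"

```text
time_s: 11.78
ee_pos: [527.4, -122.6, 50.3]
ee_rot: [180.0, -0.0, 79.0]
force: [-0.4, -0.6, 0.1]
gripper_width: 82.8
gripper_force: 0.0
```

send_rows:
  targets: "0 0 -0.02 0 0 0 100;0 0 -0.05 0 0 0 100;0 0 -0.09 0 0 0 100;0 0 -0.13 0 0 0 100;0 0 -0.13 0 0 0 100;0 0 -0.13 0 0 0 100"

```text
time_s: 12.28
ee_pos: [528.9, -123.0, 182.9]
ee_rot: [179.6, 0.0, 79.0]
force: [0.2, -0.1, -0.8]
gripper_width: 91.0
gripper_force: 0.0
```

```bash
python3 mv.py 499.6 -228.7 180 -11
```

```text
pos [ 528.9 -123.   182.9] q6 -3.3 t 12.3 row [-0.1094 -0.0085  0.0028] [[0.36, 0.02, -0.02], [0.02, -0.56, 179.98]]
```

send_rows:
  targets: "-0.03 -0.002 0 0 0 0 100;-0.07 -0.004 0 0 0 0 100;-0.1 -0.007 0 0 0 0 100;-0.109 -0.007 0 0 0 0 100;-0.109 -0.007 0 0 0 0 100;-0.109 -0.007 0 0 0 0 100;-0.109 -0.007 0 0 0 0 100"

```text
time_s: 12.87
ee_pos: [499.6, -227.0, 179.4]
ee_rot: [-179.9, -0.1, 79.0]
force: [-0.6, -1.1, -0.0]
gripper_width: 91.1
gripper_force: 0.0
```

```bash
python3 mv.py 499.6 -228.7 50 -11; python3 - <<'E'
from h import *
s=eyes.grab_frame("scene")
cv2.imwrite("pics/m4.png",crop(s,230,110,110,100,5))
E
```

```text
pos [ 499.6 -227.   179.4] q6 -14.7 t 12.9 row [-0.0019  0.0006  0.1294] [[-0.09, -0.07, 0.02], [0.12, -0.14, -179.98]]
```

View pics/m4.png

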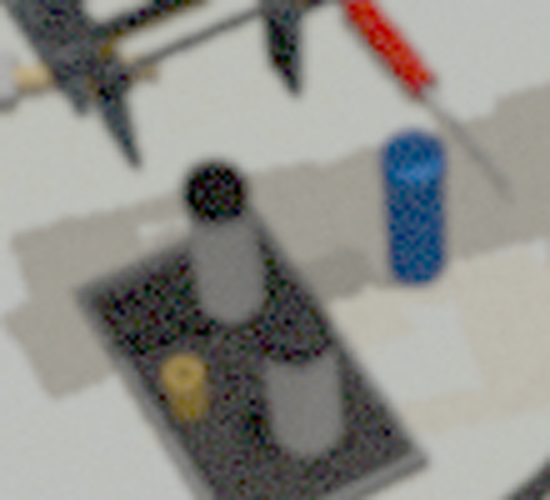

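Both canisters stand upright in the tray, with caps at (215,190) and (298,320) in the crop. The fingers are above the second canister, so I'll descend and grip it.

send_rows:
  targets: "-0.001 0.0005 0.03 0 0 0 100;-0.001 0.0005 0.06 0 0 0 100;-0.001 0.0005 0.085 0 0 0 100;-0.001 0.0005 0.105 0 0 0 100;-0.001 0.0005 0.118 0 0 0 100;-0.001 0.0005 0.126 0 0 0 100;-0.001 0.0005 0.1295 0 0 0 100;-0.001 0.0005 0.1295 0 0 0 100"

```text
time_s: 13.58
ee_pos: [500.1, -228.6, 50.4]
ee_rot: [-180.0, -0.0, 79.0]
force: [-0.4, 0.5, 0.2]
gripper_width: 91.2
gripper_force: 0.0
```

send_rows:
  targets: "0 0 0 0 0 0 70;0 0 0 0 0 0 60;0 0 0 0 0 0 54;0 0 0 0 0 0 50;0 0 0 0 0 0 47;0 0 0 0 0 0 44;0 0 0 0 0 0 41;0 0 0 0 0 0 35;0 0 0 0 0 0 35;0 0 0 0 0 0 35;0 0 0 0 0 0 35;0 0 0 0 0 0 35"
  grip_force: 40

```text
time_s: 14.58
ee_pos: [499.7, -229.3, 50.7]
ee_rot: [-180.0, -0.0, 79.0]
force: [-1.5, 0.4, 1.5]
gripper_width: 38.6
gripper_force: 40.0
```

send_rows:
  targets: "0 0 -0.004 0 0 0 35;0 0 -0.012 0 0 0 35;0 0 -0.022 0 0 0 35;0 0 -0.032 0 0 0 35;0 0 -0.04 0 0 0 35;0 0 -0.045 0 0 0 35;0 0 -0.047 0 0 0 35;0 0 -0.047 0 0 0 35;0 0 -0.047 0 0 0 35;0 0 -0.047 0 0 0 35;0 0 -0.047 0 0 0 35"

```text
time_s: 15.5
ee_pos: [499.6, -229.1, 97.2]
ee_rot: [-179.9, -0.0, 79.0]
force: [0.1, 0.0, -6.2]
gripper_width: 38.6
gripper_force: 40.0
```

send_rows:
  targets: "0 0 0 0 0 0 35"

```text
time_s: 15.58
ee_pos: [499.7, -229.2, 97.3]
ee_rot: [-179.9, -0.0, 79.0]
force: [-0.4, -0.7, -6.4]
gripper_width: 39.0
gripper_force: 40.0
```

6.3 N, so this is the heavier one. I'll raise it and carry it to the reader.

send_rows:
  targets: "0 0 -0.01 0 0 0 35;0 0 -0.03 0 0 0 35;0 0 -0.055 0 0 0 35;0 0 -0.08 0 0 0 35;0 0 -0.1 0 0 0 35;0.006 -0.001 -0.115 0 0 0 35;0.018 -0.003 -0.12 0 0 0 35;0.038 -0.007 -0.12 0 0 0 35;0.062 -0.012 -0.12 0 0 0 35;0.087 -0.016 -0.12 0 0 0 35;0.112 -0.021 -0.12 0 0 0 35;0.137 -0.026 -0.12 0 0 0 35"

```text
time_s: 16.58
ee_pos: [499.7, -87.9, 217.2]
ee_rot: [-179.9, -0.0, 79.0]
force: [0.4, 0.6, -7.4]
gripper_width: 39.1
gripper_force: 40.0
```

send_rows:
  targets: "0.025 -0.005 0 0 0 0 35;0.05 -0.009 0 0 0 0 35;0.075 -0.014 0 0 0 0 35;0.1 -0.019 0 0 0 0 35;0.125 -0.024 0 0 0 0 35;0.15 -0.028 0 0 0 0 35;0.175 -0.033 0 0 0 0 35;0.2 -0.038 0 0 0 0 35;0.224 -0.042 0 0 0 0 35;0.244 -0.046 0 0 0 0 35;0.26 -0.049 0 0 0 0 35;0.272 -0.051 0 0 0 0 35"

```text
time_s: 17.58
ee_pos: [501.4, 188.9, 217.2]
ee_rot: [-179.9, -0.0, 79.1]
force: [0.6, -0.5, -6.6]
gripper_width: 38.5
gripper_force: 40.0
```

send_rows:
  targets: "0.006 -0.001 0 0 0 0 35;0.01 -0.002 0 0 0 0 35;0.01 -0.002 0 0 0 0 35;0.01 -0.002 0 0 0 0 35"

```text
time_s: 17.92
ee_pos: [502.4, 196.4, 217.7]
ee_rot: [-180.0, 0.0, 79.0]
force: [0.5, -0.6, -6.4]
gripper_width: 38.7
gripper_force: 40.0
```

```bash
python3 mv.py 502 203.4 186 -11
```

```text
pos [502.4 196.4 217.7] q6 31.2 t 17.9 row [ 0.0068 -0.0017  0.0316] [[-0.01, 0.04, -0.03], [0.07, 0.02, 179.97]]
```

send_rows:
  targets: "0.003 -0.001 0.005 0 0 0 35;0.006 -0.0015 0.014 0 0 0 35;0.007 -0.0015 0.023 0 0 0 35;0.007 -0.0015 0.029 0 0 0 35;0.007 -0.0015 0.0315 0 0 0 35;0.007 -0.0015 0.0315 0 0 0 35;0.007 -0.0015 0.0315 0 0 0 35;0.007 -0.0015 0.0315 0 0 0 35;0.007 -0.0015 0.0315 0 0 0 35;0.007 -0.0015 0.0315 0 0 0 35"

```text
time_s: 18.75
ee_pos: [502.6, 204.3, 186.7]
ee_rot: [180.0, -0.0, 79.0]
force: [0.2, 0.3, -6.8]
gripper_width: 38.6
gripper_force: 40.0
```

```bash
python3 mv.py 502 203.4 186 -11; python3 - <<'E'
from h import *
s=eyes.grab_frame("scene");t=eyes.grab_frame("top")
c=(502,203.4)
a=cv2.resize(crop(s,320,180,110,110,1),None,fx=5,fy=5,interpolation=cv2.INTER_CUBIC)
for z,r in((139.5,20),):
    P=[((proj(s,(c[0]+r*np.cos(k),c[1]+r*np.sin(k),z))-[320,180]+.5)*5).astype(int) for k in np.linspace(0,6.28,25)]
    cv2.polylines(a,[np.array(P)],True,(0,0,255),1)
for z in(89,139.5,249.5): print(((proj(s,(*c,z))-[320,180]+.5)*5).round())
cv2.imwrite("pics/m5.png",np.hstack([a,cv2.resize(crop(t,330,167,83,70,1),None,fx=3,fy=3)[:550].repeat(1,0) if 0 else np.pad(crop(t,330,167,80,60,3),((0,370),(0,0),(0,0)))]))
E
```

```text
pos [502.6 204.3 186.7] q6 31.9 t 18.8 row [-0.001  -0.0004  0.0007] [[0.04, -0.03, -0.02], [-0.05, -0.07, 179.98]]
[301. 362.]
[313. 319.]
[344. 211.]
```

View pics/m5.png

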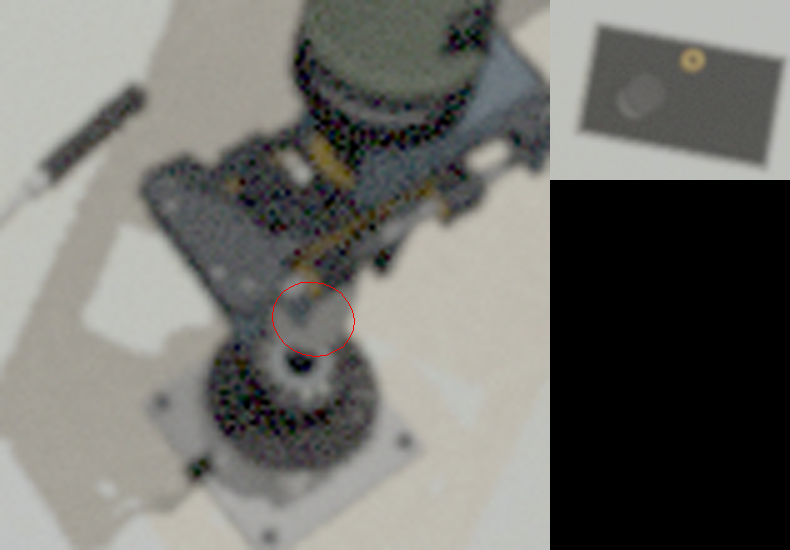

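The canister's underside matches the predicted circle centred at (313,319), about 50 mm above the lens. The lighter canister stands in the tray beside the sleeve, so I'll hand in.

send_rows:
  targets: "0 0 0 0 0 0 35;0 0 0 0 0 0 35;0 0 0 0 0 0 35;0 0 0 0 0 0 35"

```text
time_s: 19.18
ee_pos: [502.4, 204.2, 186.3]
ee_rot: [180.0, -0.0, 79.0]
force: [0.9, 0.1, -6.7]
gripper_width: 38.8
gripper_force: 40.0
```

```bash
python3 -c "
from workcell import env
print(env.job_done())"
```

```text
the job is handed in; nothing more can be done
None
```

I handed the job in at about 19 s, but no verdict came back: the ring is at 5, the lighter canister (about 2.8 N) stands in the tray, and the heavier one (about 6.5 N) is held upright about 5 cm above the lens.

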